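# Unlock the hardener locker and hold the sprung lock open

### The job

Lift the key up and off the peg of its stand and push it straight down into the lock on the steel locker until its collar rests on the lock; the pins inside are sticky, so it may need a wiggle to get past them. Then turn it clockwise a quarter turn to the stop and finish while still gripping the key, holding the sprung lock turned. Do not drop the key, and leave the tin, tape, calculator and marker where they are.

Things in the scene. Friction and masses are not known exactly. Their poses are not given: they have to be found in the camera images.
- lock_key: key, 45 g, hung upright on the stand's peg, bit down. Black bow (frame) 34 mm wide (own y), 14 thick (x), 36 high, with a 16 wide x 20 high window along x that the peg passes through; origin at the window's centre. Grip the bow's side edges (34 mm apart) from above. Below: 6 mm round shank, collar (18 mm disc, 4 thick, underside 30 mm below origin), flat bit. Same either way round
- key_tip (a point): lower end of the key's bit, 58 mm below the key's origin; axes as the key. The steel bit is 16 mm wide (y), 4 mm thick (x), 20 mm high, its lower edge rounded; its upper edge is 38 mm below the key's origin
- key_stand: fixed steel stand: base plate 100 x 80 x 8 mm, post (12 x 14 mm, 150 mm high) 34 mm behind its centre (own +x), from it a level flat peg (10 mm wide, 4 thick) pointing to own -x and ending 33 mm in front of the centre in a lip 6 mm above the peg's top. Origin: centre of the underside
- peg_top (a point): point on the peg's top face near where the key hangs, 150 mm above the worktop, 21 mm behind the front of the lip; axes as the stand, -x points to the free end. To come off, the key must be raised 6 to 16 mm (about 11) and drawn 35 mm or more along -x
- locker: fixed grey steel box, 126 x 156 x 55 mm, hinges at the back (own +x); on its lid a square steel lock case (64 x 64 x 32 mm), 18 mm in front of the centre, with a brass bolt at its front that draws back as the lock turns. Origin: centre of the underside, own z up
- keyway (a point): centre of the key slot in the lock case's top face, 87 mm above the worktop. Slot 20 mm long (own y), 8 mm wide (x), through a 5 mm plate; the key goes straight down, its y along the slot's y, either way round. Fully in, the collar rests on the plate: key origin 30 mm above this point. The bit can turn only within about 3 mm of that, below the plate
- pins (a point): point on the slot's axis 14 mm below the keyway, between two sticky pins. Under the plate the plug's slot is 18 x 5.6 mm; a round-nosed pin reaches 2.3 mm into it from each wide side, about 13 and 19 mm below the keyway. A pin holds up the bit until shoved aside (about 10 to 18 N straight down; rocking the key a few degrees about the vertical helps), then stays aside
- lock_plug (a joint): turn of the lock's plug, rad: 0 at rest (its slot in line with the plate's), grows clockwise seen from above to a stop at 1.57. A spring turns it back when let go (0.02 N m at 0, 0.1 N m at 1.57, plus little friction). It follows the key with up to 0.15 rad of play, so the hand turns about 1.7 rad
- paint_tin: plain metal paint tin, 75 mm diameter, 90 mm tall, standing; a bystander. Origin: centre of the underside
- tape_roll: roll of masking tape, 105 mm diameter, 48 mm high, lying flat; a bystander. Origin: centre of the underside
- pocket_calc: grey pocket calculator, 118 x 70 x 12 mm, lying flat; a bystander. Origin: centre of the underside
- marker_pen: white marker pen with a dark cap, 16 x 140 mm, lying; a bystander. Origin: centre of the underside

How it is judged (in metres and radians):
On the way, in this order (a step that is already met when the one before it is completed fails the run):
1. the key is off its peg, held by the gripper (distance between lock_key and peg_top above 0.05 m and contact force between the fingers and lock_key above 2 N and contact force between lock_key and key_stand below 0.1 N and height (world z) of lock_key above 0.1 m), for 0.1 s.
2. the key is fully in the lock, not yet turned (z of lock_key in the frame of keyway between 0.025 and 0.0345 m and horizontal distance between lock_key and keyway below 0.006 m and angle between lock_key's own z axis and vertical below 0.17 rad and value of joint lock_plug below 0.5 rad), for 0.1 s.
3. the key, fully in, has turned the lock a quarter turn (z of lock_key in the frame of keyway between 0.025 and 0.0345 m and horizontal distance between lock_key and keyway below 0.006 m and angle between lock_key's own z axis and vertical below 0.17 rad and value of joint lock_plug above 1.4 rad), for 0.3 s.
At the end, for the whole second after the job is handed in: The key stands in the lock with its collar within 4.5 mm of the lock's face, within 6 mm of the keyway's centre and within 0.17 rad of upright; the plug is turned more than 1.4 rad (stop at 1.57) and still, and the fingers still grip the key with more than 2 N, through the last second (all of step 3 and velocity of joint lock_plug below 0.3 rad/s and contact force between the fingers and lock_key above 2 N); the arm keeps its last pose, push and grip.
It fails at once if the paint tin is moved by more than 30 mm (distance of paint_tin from where it was at the start of the episode above 0.03 m).
It fails at once if the tape roll is moved by more than 30 mm (distance of tape_roll from where it was at the start of the episode above 0.03 m).
It fails at once if the pocket calc is moved by more than 30 mm (distance of pocket_calc from where it was at the start of the episode above 0.03 m).
It fails at once if the marker pen is moved by more than 30 mm (distance of marker_pen from where it was at the start of the episode above 0.03 m).
It fails at once if the key is dropped (height (world z) of lock_key below 0.075 m).
It also fails if it takes over 51 s, if anything falls off the work surface, if the arm or the gripper's body presses on something with over 40 N, if the wrist force passes 120 N, or if a joint passes its speed limit or range.

### The arm

A 6-joint arm with a two-finger parallel gripper is mounted at the origin on a cart in front of the work surface, level with it; the furniture and walls round the work are solid. World frame = base frame: x ahead of the robot, y to its left, z up, the work surface at z = 0. Lengths are in mm, angles in rad, forces in N, time in s.
With the tool pointing down it reaches from about 275 to 850 mm from the base axis. Payload 5.2 kg.
Tool frame: the origin (TCP) lies midway between the tips of the shut fingers; the grasp point (between the pads) lies 19 mm behind it (ctrl.pinch_z is the distance from the TCP to the grasp point, in mm); z points along the fingers, y is the line along which they close (so a half turn about z gives the same grasp; the last joint's range is limited). The gripper opens to 85 mm and grips with 20 to 120 N. Pads are 22 mm wide; open, the fingers measure 114 mm over their backs; the gripper's body (76 mm by 85 mm) begins 54 mm behind the grasp point. The pads swing forward as they close: fully open they stand 13 mm farther back than shut.
Start: joints at [0.911, 0.259, 1.535, -0, 1.348, -0.203], TCP at [242.573, 493.623, 231.31] pointing down, gripper open.
Joint ranges: [-3.14, 3.14], [-0.91, 2.08], [0.19, 2.58], [-1.22, 4.36], [0.22, 2.71], [-3.12, 3.12]. Speed limits (rad/s): [2.57, 2.57, 3.14, 3.14, 3.14, 3.14].

### API

Orientations are given as a unit quaternion [w, x, y, z].
In Python, from station import ctrl gives the robot as it stands. The module is installed in compiled form; this text tells all that it offers.
- The arm moves only by the tool arm_command, never from a script. Its argument "series" is a list of rows, each an object of numbers: "dx", "dy", "dz": the shift along the tool's x, y, z normalised to -1 to 1, where 1 is 50 cm; "ax", "ay", "az": the turn, a rotation vector about the tool's x, y, z normalised to -1 to 1, where 1 is 0.5 rad; "grip": the closure, from -1 (fully open) to 1 (shut). A call has 1 to 8 rows; each row is the pose to reach, as a shift and turn from the pose commanded when the call began, along the tool's axes at that moment; what a row does not reach only later rows make up. A row lasts 1/12 s, in which the tool goes at most 41.7 mm and 7.16 degrees, less where a joint would pass 70% of its speed; a pose out of reach is approached as far as the arm can. A call with a number of a shift or a turn outside -1 to 1 is refused whole. A call with a gripper value outside its range is refused whole. The fingers move at their own pace and stop on an object; the grip force is fixed at half the most. Time passes only in rows, so rows that repeat a pose let the fingers close. It gives the time, the measured TCP pose, the force, the opening and the grip force at its end, in the units of the state.
- ctrl.get_obs(): the state, without advancing time (a new reading comes with each control period).
- ctrl.camera(name): name is "side" or "top"; returns a dict with "img" (400x640x3 uint8, red, green, blue), "fx", "fy", "cx", "cy" (pixels), "position" and "attitude" of the camera in the world. Camera axes: x right, y down, z forward; pixel columns grow to the right and rows downward; lengths in mm; the calibration is good to about 2 mm. A picture is of the moment at which its call begins. There is no depth.
- ctrl.hand_in(): hands the job in; it is judged then, once.
The state is a dict: "clock": time; "joint_pos": joint angles; "dq": joint speeds; "tau": joint torques, N m; "ee_pos": TCP position; "tool_rot": TCP orientation; "contact_force": force on the tool from outside, world axes, zero at the start; "torque": the same for the moment, N m; "grip_width": finger opening in mm; "gripper_force": force on a finger pad.
Only numpy, scipy, OpenCV 4.12 (cv2) and the standard library are available. Lean on these libraries where they do the work, as an engineer would, in place of code of your own. Each camera call takes 0.05 s, during which the arm holds its last target. There are 200 camera calls.

## Working session

There is one attempt and no reset: what is moved stays moved. The work goes in short steps, Python scripts to look and compute and a tool call to move; the robot and the scene stay as the last step left them, time stands still between calls to the robot, and variables do not carry over. Pictures are saved under pics/ and viewed, at most 10 in all, crops included, and the job is handed in when it is done.

Besides the shell and the picture viewer there is one more tool, called after "Call:" in YAML: its name, and indented under it one key for each argument. arm_command: Moves the arm, as the interface text tells. Scaled input: -1 to 1 covers 50 cm each way for a shift and 0.5 rad each way for a turn. Its arguments: {"type":"object","properties":{"series":{"type":"array","items":{"type":"object","properties":{"dx":{"type":"number","minimum":-1,"maximum":1},"dy":{"type":"number","minimum":-1,"maximum":1},"dz":{"type":"number","minimum":-1,"maximum":1},"ax":{"type":"number","minimum":-1,"maximum":1},"ay":{"type":"number","minimum":-1,"maximum":1},"az":{"type":"number","minimum":-1,"maximum":1},"grip":{"type":"number"}}}}},"required":["series"]}

```bash
mkdir -p pics
cat > h.py <<'E'
import numpy as np, cv2
from scipy.spatial.transform import Rotation as R
from station import ctrl
def q(a): return R.from_quat([a[1],a[2],a[3],a[0]])
def cam(n,save=None):
    c=ctrl.camera(n)
    if save: cv2.imwrite('pics/'+save,c['img'][:,:,::-1])
    return c
def rot(c):
    a=np.array(c['attitude'],float); return a if a.shape==(3,3) else q(a).as_matrix()
def ray(c,u,v): return rot(c)@np.array([(u-c['cx'])/c['fx'],(v-c['cy'])/c['fy'],1.])
def onz(c,u,v,z):
    d=ray(c,u,v);p=np.array(c['position'],float);return p+d*(z-p[2])/d[2]
def proj(c,P):
    x=rot(c).T@(np.array(P,float)-np.array(c['position'])); return x[0]/x[2]*c['fx']+c['cx'],x[1]/x[2]*c['fy']+c['cy']
def tri(c1,a,c2,b):
    d1,d2=ray(c1,*a),ray(c2,*b);p1,p2=np.array(c1['position'],float),np.array(c2['position'],float)
    t=np.linalg.lstsq(np.c_[d1,-d2],p2-p1,rcond=None)[0]
    A,B=p1+d1*t[0],p2+d2*t[1];return (A+B)/2,np.linalg.norm(A-B)
E
python3 - <<'E'
from h import *
for n in('side','top'):
    c=cam(n,n+'0.png');print(n,c['fx'],c['fy'],c['cx'],c['cy'],c['position'],c['attitude'])
o=ctrl.get_obs();print(o, ctrl.pinch_z)
E
```

```text
side 495.0595063108594 495.0595063108594 324.1450262588526 193.74669951597323 [  335.88189886 -1242.18193758  1044.57862176] [-0.4435444   0.89157463 -0.08321757  0.03791932]
top 374.6819751642941 374.6819751642941 321.6025379090591 197.955848922655 [ 476.93220784  -57.16583618 1113.92377151] [ 0.02044906 -0.70070425  0.71250563 -0.03051423]
{'clock': 0.1, 'joint_pos': array([ 9.11214614e-01,  2.59279534e-01,  1.53591780e+00, -7.26668644e-06,
        1.34799220e+00, -2.02795655e-01]), 'dq': array([ 0.00110332, -0.00071669, -0.00235143, -0.00021239, -0.00039954,
       -0.00140798]), 'tau': array([ 2.53525723e-03, -4.46970034e+01, -2.91247433e+01, -1.02532163e-04,
        6.28144408e-03, -8.72976251e-07]), 'ee_pos': array([242.28812464, 493.26383336, 230.57515959]), 'tool_rot': array([-3.30490884e-04,  2.26411719e-01,  9.74031363e-01, -7.26840753e-04]), 'contact_force': array([-0.06891623, -0.09389236, -0.22464837]), 'torque': array([-0.01068284,  0.02012878, -0.01566396]), 'gripper_force': 0.0, 'grip_width': 85.00699113264342} 18.700000000000003
```

View pics/side0.png

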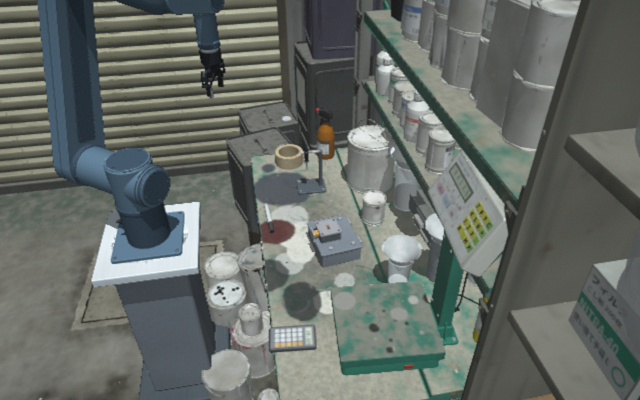

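View pics/top0.png

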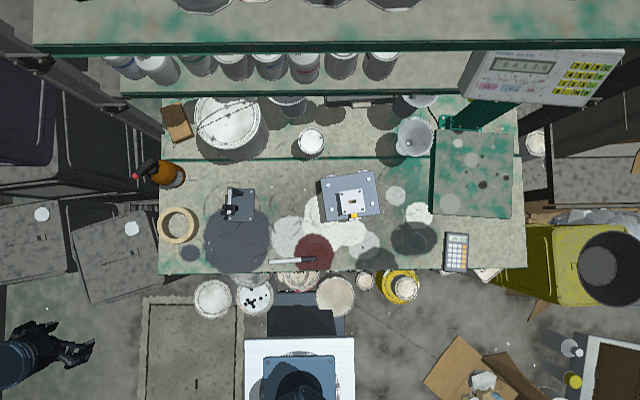

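Side view: stand near (312,165), locker at (335,240). Top view: stand near (238,205), locker at (349,196), with the bolt at about (353,216). I'll enlarge both.

Run:
```python
import cv2,numpy as np
t=cv2.imread('pics/top0.png');s=cv2.imread('pics/side0.png')
f=lambda i,x,y,w,h:cv2.resize(i[y:y+h,x:x+w],(w*8,h*8),interpolation=cv2.INTER_CUBIC)
A=f(t,212,180,50,44);B=f(s,290,140,50,60)
C=f(t,310,165,74,60);D=f(s,300,205,74,60)
def st(a,b):
    h=max(a.shape[0],b.shape[0]);o=np.zeros((h,a.shape[1]+b.shape[1],3),np.uint8)
    o[:a.shape[0],:a.shape[1]]=a;o[:b.shape[0],a.shape[1]:]=b;return o
cv2.imwrite('pics/c1.png',st(A,B))
C=f(t,312,165,50,60);D=f(s,305,208,50,60);cv2.imwrite('pics/c2.png',st(C,D))
```

```text
(no output)
```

View pics/c1.png

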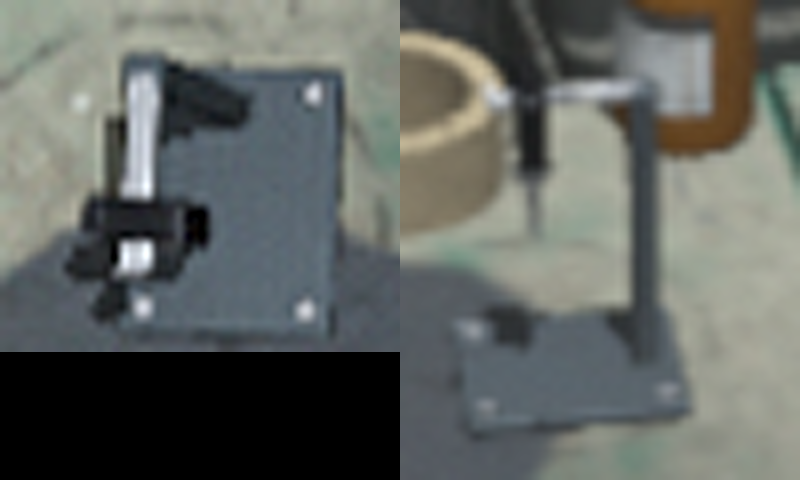

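View pics/c2.png

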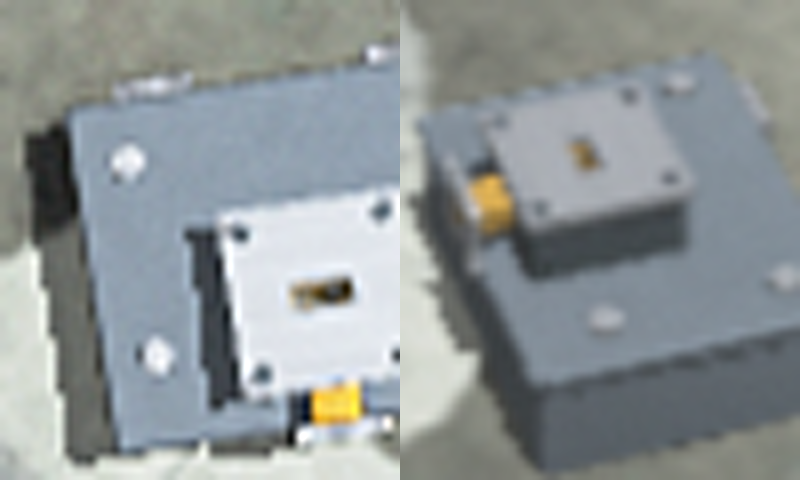

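Stand crop: the peg runs (143,75)→(135,268) with the bow across it at about (138,218), and the key is also visible from the side. Lock crop: the slot centre is at about (322,291) in the top view and (585,153) in the side view, with the case screws around it. Next I'll turn these into positions.

Run:
```python
from h import *
t=cam('top');s=cam('side')
T=lambda x,y,ox,oy:((x+.5)/8-.5+ox,(y+.5)/8-.5+oy)
a=lambda x,y:T(x,y,312,165); b=lambda x,y:T(x-400,y,305,208)
k=lambda x,y:T(x,y,212,180); m=lambda x,y:T(x-400,y,290,140)
np.set_printoptions(precision=2,suppress=True)
st=[(240,232),(381,209),(398,356),(262,373)]; ss=[(499,122),(629,96),(671,178),(541,208)]
Pt=np.array([onz(t,*a(*p),87) for p in st]);Ps=np.array([onz(s,*b(*p),87) for p in ss])
for P in(Pt,Ps):
    print(P.mean(0)); print([np.degrees(np.arctan2(*(P[j]-P[i])[[1,0]])) for i,j in((0,1),(3,2),(0,3),(1,2))])
print('slot',onz(t,*a(322,291),87),onz(s,*b(585,154),87),tri(t,a(320.5,292),s,b(585,152)))
# stand
pt=[(313,93),(305,311),(144,306)];ps=[(468,328),(486,405),(668,392)]
for c,f,L in((t,k,pt),(s,m,ps)):
    P=np.array([onz(c,*f(*p),8) for p in L]);print('bolts',P[:,:2].tolist(),np.degrees(np.arctan2(*(P[1]-P[0])[[1,0]])),np.degrees(np.arctan2(*(P[2]-P[1])[[1,0]])),(P[0]+P[2])[:2]/2)
print('peg',onz(t,*k(143,80),150),onz(t,*k(135,268),154),'bow',onz(t,*k(136,218),158))
print('pegside lip',onz(s,*m(497,96),153),'post',onz(s,*m(645,85),150),'collar',onz(s,*m(533,170),112), 'tip',onz(s,*m(535,235),82))
```

```text
[ 540.94 -154.75   87.  ]
[np.float64(-81.6383326473199), np.float64(-83.84162126344974), np.float64(-172.3536451873982), np.float64(-174.81431901633835)]
[ 541.5  -156.17   87.  ]
[np.float64(6.276887284146608), np.float64(8.237119405776186), np.float64(-82.30019739788567), np.float64(-82.9959515790891)]
slot [ 541.41 -155.35   87.  ] [ 541.13 -158.15   87.  ] (array([ 541.45, -155.03,   85.23]), np.float64(0.5353528798002943))
bolts [[580.1196832077317, 135.65448666175945], [499.7236803091628, 138.8744802362063], [502.5579569540594, 197.84846090937458]] 177.70643464875283 87.24849445671607 [541.34 166.75]
bolts [[500.93724480091913, 200.1690182121015], [500.53029270878096, 141.27204413258391], [580.5112772393456, 135.51270112209227]] -90.39588224450583 -4.11869721543615 [540.72 167.84]
peg [571.94 165.46 150.  ] [511.34 167.05 154.  ] bow [527.09 165.81 158.  ]
pegside lip [513.4  162.09 153.  ] post [576.81 163.41 150.  ] collar [528.03 165.2  112.  ] tip [527.24 159.96  82.  ]
```

```bash
cat >> h.py <<'E'
def go(x,y,z,yaw):
    """yaw = world heading (deg) of tool y, tool pointing down; prints the row from the measured pose"""
    o=ctrl.get_obs();r=q(o['tool_rot']);yv=np.array([np.cos(np.radians(yaw)),np.sin(np.radians(yaw)),0]);zv=np.array([0,0,-1.])
    g=R.from_matrix(np.c_[np.cross(yv,zv),yv,zv])
    d=r.inv().apply(np.array([x,y,z])-o['ee_pos'])/500;a=(r.inv()*g).as_rotvec()/.5
    print('t',round(o['clock'],2),'p',o['ee_pos'].round(2),'d',d.round(4),'a',a.round(3))
E
python3 -c "
from h import *
go(528,166.8,210,87.5)"
```

```text
t 0.2 p [242.39 493.36 230.78] d [-0.8008 -0.3341  0.0418] a [-0.002 -0.001 -0.826]
```

Call:
arm_command:
  series:
    - {"dx": -0.8, "dy": -0.334, "dz": 0.02, "az": -0.826, "grip": -1}
    - {"dx": -0.8, "dy": -0.334, "dz": 0.02, "az": -0.826, "grip": -1}
    - {"dx": -0.8, "dy": -0.334, "dz": 0.02, "az": -0.826, "grip": -1}
    - {"dx": -0.8, "dy": -0.334, "dz": 0.02, "az": -0.826, "grip": -1}
    - {"dx": -0.8, "dy": -0.334, "dz": 0.02, "az": -0.826, "grip": -1}
    - {"dx": -0.8, "dy": -0.334, "dz": 0.02, "az": -0.826, "grip": -1}
    - {"dx": -0.8, "dy": -0.334, "dz": 0.02, "az": -0.826, "grip": -1}
    - {"dx": -0.8, "dy": -0.334, "dz": 0.02, "az": -0.826, "grip": -1}

```text
$.series[0]: bad value
```

```bash
python3 -c "
from h import *
go(528,166.8,210,87.5);print(ctrl.get_obs()['joint_pos'])"
```

```text
t 0.2 p [242.39 493.36 230.78] d [-0.8008 -0.3341  0.0418] a [-0.002 -0.001 -0.826]
[ 9.11180911e-01  2.59099135e-01  1.53565028e+00 -5.45557251e-06
  1.34799899e+00 -2.02801609e-01]
```

Call:
arm_command:
  series:
    - {"dx": -0.8, "dy": -0.334, "dz": 0.02, "ax": 0, "ay": 0, "az": -0.826, "grip": -1}
    - {"dx": -0.8, "dy": -0.334, "dz": 0.02, "ax": 0, "ay": 0, "az": -0.826, "grip": -1}
    - {"dx": -0.8, "dy": -0.334, "dz": 0.02, "ax": 0, "ay": 0, "az": -0.826, "grip": -1}
    - {"dx": -0.8, "dy": -0.334, "dz": 0.02, "ax": 0, "ay": 0, "az": -0.826, "grip": -1}
    - {"dx": -0.8, "dy": -0.334, "dz": 0.02, "ax": 0, "ay": 0, "az": -0.826, "grip": -1}
    - {"dx": -0.8, "dy": -0.334, "dz": 0.02, "ax": 0, "ay": 0, "az": -0.826, "grip": -1}
    - {"dx": -0.8, "dy": -0.334, "dz": 0.02, "ax": 0, "ay": 0, "az": -0.826, "grip": -1}
    - {"dx": -0.8, "dy": -0.334, "dz": 0.02, "ax": 0, "ay": 0, "az": -0.826, "grip": -1}

```text
clock: 0.87
ee_pos: [454.4, 250.9, 223.9]
tool_rot: [0.0, 0.022, 1.0, 0.0]
contact_force: [1.5, -0.8, -0.2]
grip_width: 85.6
gripper_force: 0.0
```

```bash
python3 -c "
from h import *
go(528,166.8,210,87.5);print(ctrl.get_obs()['joint_pos'])"
```

```text
t 0.87 p [454.36 250.88 223.92] d [-0.1545 -0.1616  0.0278] a [ 0.  0. -0.]
[ 2.89316418e-01  2.08095592e-01  1.61962374e+00  8.57875335e-05
  1.31380123e+00 -1.23783877e+00]
```

Call:
arm_command:
  series:
    - {"dx": -0.13, "dy": -0.14, "dz": 0.02, "ax": 0, "ay": 0, "az": 0, "grip": -1}
    - {"dx": -0.13, "dy": -0.14, "dz": 0.02, "ax": 0, "ay": 0, "az": 0, "grip": -1}
    - {"dx": -0.13, "dy": -0.14, "dz": 0.02, "ax": 0, "ay": 0, "az": 0, "grip": -1}
    - {"dx": -0.13, "dy": -0.14, "dz": 0.02, "ax": 0, "ay": 0, "az": 0, "grip": -1}
    - {"dx": -0.13, "dy": -0.14, "dz": 0.02, "ax": 0, "ay": 0, "az": 0, "grip": -1}
    - {"dx": -0.13, "dy": -0.14, "dz": 0.02, "ax": 0, "ay": 0, "az": 0, "grip": -1}

```text
clock: 1.37
ee_pos: [514.5, 180.8, 213.8]
tool_rot: [-0.001, 0.022, 1.0, 0.0]
contact_force: [0.2, 0.6, -0.8]
grip_width: 85.4
gripper_force: 0.0
```

```bash
python3 -c "
from h import *
go(528,166.8,121,87.5);print(ctrl.get_obs()['joint_pos'])"
```

```text
t 1.37 p [514.45 180.77 213.85] d [-0.0285 -0.0268  0.1856] a [ 0.001 -0.002  0.001]
[ 1.32835926e-01  2.63017396e-01  1.57285636e+00  6.98296988e-04
  1.30665139e+00 -1.39485479e+00]
```

Move sideways onto the axis first, settle, then descend.

Call:
arm_command:
  series:
    - {"dx": -0.028, "dy": -0.027, "dz": 0.01, "ax": 0, "ay": 0, "az": 0, "grip": -1}
    - {"dx": -0.028, "dy": -0.027, "dz": 0.01, "ax": 0, "ay": 0, "az": 0, "grip": -1}
    - {"dx": -0.028, "dy": -0.027, "dz": 0.05, "ax": 0, "ay": 0, "az": 0, "grip": -1}
    - {"dx": -0.028, "dy": -0.027, "dz": 0.09, "ax": 0, "ay": 0, "az": 0, "grip": -1}
    - {"dx": -0.028, "dy": -0.027, "dz": 0.09, "ax": 0, "ay": 0, "az": 0, "grip": -1}
    - {"dx": -0.028, "dy": -0.027, "dz": 0.09, "ax": 0, "ay": 0, "az": 0, "grip": -1}

```text
clock: 1.87
ee_pos: [527.1, 167.0, 168.5]
tool_rot: [-0.001, 0.021, 1.0, -0.0]
contact_force: [-0.8, 0.6, 1.1]
grip_width: 85.4
gripper_force: 0.0
```

Run:
```python
from h import *
go(528,166.8,121,87.5)
t=cam('top');s=cam('side')
f=lambda i,x,y,w,h:cv2.resize(i[y:y+h,x:x+w,::-1],(w*6,h*6),interpolation=cv2.INTER_CUBIC)
cv2.imwrite('pics/c3.png',np.hstack([f(t['img'],205,160,66,80),f(s['img'],280,100,66,80)]))
```

```text
t 1.87 p [527.15 167.02 168.55] d [-0.002  -0.0004  0.0951] a [-0.    -0.005  0.003]
```

View pics/c3.png

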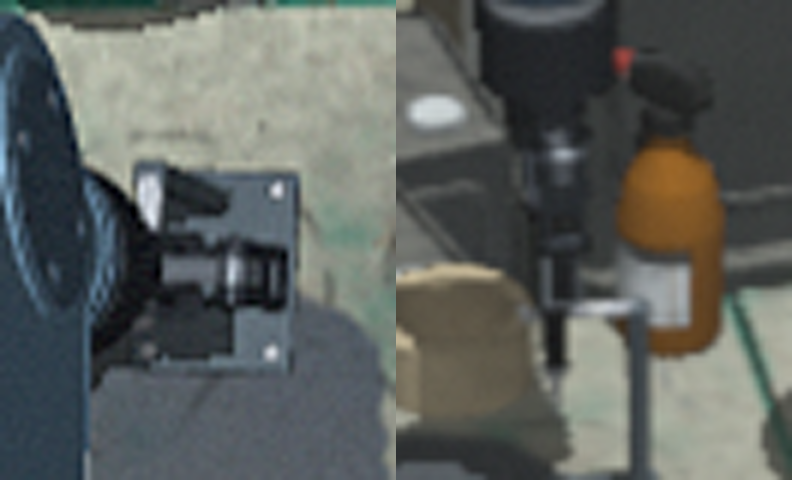

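The right panel shows the gripper directly above the key (bow at about (555,330)), with the fingers lined up. Descending.

Call:
arm_command:
  series:
    - {"dx": -0.001, "dy": 0, "dz": 0.04, "ax": 0, "ay": 0, "az": 0, "grip": -1}
    - {"dx": -0.001, "dy": 0, "dz": 0.08, "ax": 0, "ay": 0, "az": 0, "grip": -1}
    - {"dx": -0.001, "dy": 0, "dz": 0.094, "ax": 0, "ay": 0, "az": 0, "grip": -1}
    - {"dx": -0.001, "dy": 0, "dz": 0.094, "ax": 0, "ay": 0, "az": 0, "grip": -1}
    - {"dx": -0.001, "dy": 0, "dz": 0.094, "ax": 0, "ay": 0, "az": 0, "grip": -1}

```text
clock: 2.38
ee_pos: [529.7, 165.9, 122.9]
tool_rot: [0.0, 0.022, 1.0, 0.0]
contact_force: [0.3, 0.4, 0.3]
grip_width: 85.7
gripper_force: 0.0
```

Run:
```python
from h import *
go(528,166.8,121,87.5)
```

```text
t 2.38 p [529.67 165.95 122.86] d [0.0034 0.0016 0.0037] a [0.    0.002 0.   ]
```

Call:
arm_command:
  series:
    - {"dx": 0.002, "dy": 0.001, "dz": 0.003, "ax": 0, "ay": 0, "az": 0, "grip": -1}
    - {"dx": 0.002, "dy": 0.001, "dz": 0.003, "ax": 0, "ay": 0, "az": 0, "grip": 0}
    - {"dx": 0.002, "dy": 0.001, "dz": 0.003, "ax": 0, "ay": 0, "az": 0, "grip": 1}
    - {"dx": 0.002, "dy": 0.001, "dz": 0.003, "ax": 0, "ay": 0, "az": 0, "grip": 1}
    - {"dx": 0.002, "dy": 0.001, "dz": 0.003, "ax": 0, "ay": 0, "az": 0, "grip": 1}
    - {"dx": 0.002, "dy": 0.001, "dz": 0.003, "ax": 0, "ay": 0, "az": 0, "grip": 1}
    - {"dx": 0.002, "dy": 0.001, "dz": 0.003, "ax": 0, "ay": 0, "az": 0, "grip": 1}
    - {"dx": 0.002, "dy": 0.001, "dz": 0.003, "ax": 0, "ay": 0, "az": 0, "grip": 1}

```text
clock: 3.05
ee_pos: [528.7, 166.3, 121.0]
tool_rot: [0.0, 0.022, 1.0, 0.0]
contact_force: [-1.1, -0.1, 5.7]
grip_width: 33.4
gripper_force: 59.5
```

Run:
```python
from h import *
go(528,166.8,121,87.5)
```

```text
t 3.05 p [528.68 166.29 120.99] d [ 0.0014  0.001  -0.    ] a [ 0.     0.002 -0.   ]
```

Call:
arm_command:
  series:
    - {"dx": 0, "dy": 0, "dz": -0.01, "ax": 0, "ay": 0, "az": 0, "grip": 1}
    - {"dx": 0, "dy": 0, "dz": -0.022, "ax": 0, "ay": 0, "az": 0, "grip": 1}
    - {"dx": 0, "dy": 0, "dz": -0.022, "ax": 0, "ay": 0, "az": 0, "grip": 1}
    - {"dx": 0, "dy": 0, "dz": -0.022, "ax": 0, "ay": 0, "az": 0, "grip": 1}
    - {"dx": 0, "dy": 0, "dz": -0.022, "ax": 0, "ay": 0, "az": 0, "grip": 1}

```text
clock: 3.47
ee_pos: [528.2, 166.3, 131.3]
tool_rot: [-0.0, 0.022, 1.0, -0.0]
contact_force: [-0.6, -0.8, -1.0]
grip_width: 33.4
gripper_force: 59.5
```

Run:
```python
from h import *
go(528,166.8,132,87.5)
s=cam('side');t=cam('top')
f=lambda i,x,y,w,h:cv2.resize(i[y:y+h,x:x+w,::-1],(w*8,h*8),interpolation=cv2.INTER_CUBIC)
cv2.imwrite('pics/c4.png',f(s['img'],285,125,60,50))
```

```text
t 3.47 p [528.2  166.27 131.34] d [ 0.0004  0.0011 -0.0013] a [-0. -0. -0.]
```

View pics/c4.png

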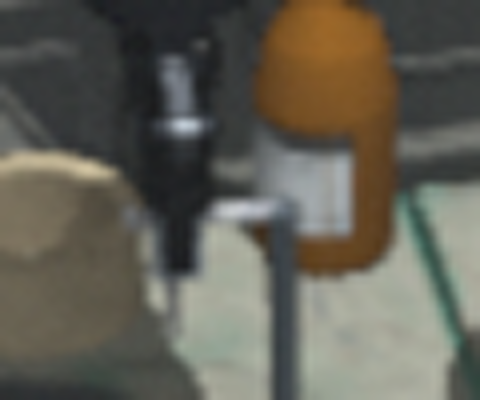

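The key is held upright at about (178,290) and raised off the peg, with contact force near zero. Drawing it out along tool +x.

Call:
arm_command:
  series:
    - {"dx": 0.02, "dy": 0, "dz": -0.001, "ax": 0, "ay": 0, "az": 0, "grip": 1}
    - {"dx": 0.05, "dy": 0, "dz": -0.001, "ax": 0, "ay": 0, "az": 0, "grip": 1}
    - {"dx": 0.09, "dy": 0, "dz": -0.001, "ax": 0, "ay": 0, "az": 0, "grip": 1}
    - {"dx": 0.13, "dy": 0, "dz": -0.001, "ax": 0, "ay": 0, "az": 0, "grip": 1}
    - {"dx": 0.13, "dy": 0, "dz": -0.001, "ax": 0, "ay": 0, "az": 0, "grip": 1}
    - {"dx": 0.13, "dy": 0, "dz": -0.001, "ax": 0, "ay": 0, "az": 0, "grip": 1}
    - {"dx": 0.13, "dy": 0, "dz": -0.001, "ax": 0, "ay": 0, "az": 0, "grip": 1}

```text
clock: 4.15
ee_pos: [463.7, 169.2, 132.2]
tool_rot: [0.001, 0.022, 1.0, 0.0]
contact_force: [1.1, 0.6, 0.0]
grip_width: 33.1
gripper_force: 59.5
```

Run:
```python
from h import *
go(465,10,165,97.2)
print(ctrl.get_obs()['contact_force'])
```

```text
t 4.15 p [463.68 169.17 132.25] d [-0.0166 -0.3179 -0.0655] a [ 0.     0.002 -0.339]
[1.10885547 0.60729813 0.02638907]
```

Call:
arm_command:
  series:
    - {"dx": 0, "dy": -0.04, "dz": -0.066, "ax": 0, "ay": 0, "az": -0.339, "grip": 1}
    - {"dx": 0, "dy": -0.1, "dz": -0.066, "ax": 0, "ay": 0, "az": -0.339, "grip": 1}
    - {"dx": -0.15, "dy": -0.65, "dz": -0.066, "ax": 0, "ay": 0, "az": -0.339, "grip": 1}
    - {"dx": -0.15, "dy": -0.65, "dz": -0.066, "ax": 0, "ay": 0, "az": -0.339, "grip": 1}
    - {"dx": -0.15, "dy": -0.65, "dz": -0.066, "ax": 0, "ay": 0, "az": -0.339, "grip": 1}
    - {"dx": -0.15, "dy": -0.65, "dz": -0.066, "ax": 0, "ay": 0, "az": -0.339, "grip": 1}
    - {"dx": -0.15, "dy": -0.65, "dz": -0.066, "ax": 0, "ay": 0, "az": -0.339, "grip": 1}
    - {"dx": -0.15, "dy": -0.65, "dz": -0.066, "ax": 0, "ay": 0, "az": -0.339, "grip": 1}

```text
clock: 4.82
ee_pos: [517.2, -127.4, 165.1]
tool_rot: [0.0, -0.063, 0.998, -0.0]
contact_force: [1.1, -0.4, 0.1]
grip_width: 33.3
gripper_force: 59.8
```

Run:
```python
from h import *
go(541.3,-155.5,165,97.2)
```

```text
t 4.82 p [ 517.16 -127.42  165.06] d [-0.0409 -0.0617  0.0002] a [-0.001  0.002 -0.001]
```

Call:
arm_command:
  series:
    - {"dx": -0.038, "dy": -0.032, "dz": 0, "ax": 0, "ay": 0, "az": 0, "grip": 1}
    - {"dx": -0.038, "dy": -0.032, "dz": 0, "ax": 0, "ay": 0, "az": 0, "grip": 1}
    - {"dx": -0.038, "dy": -0.032, "dz": 0, "ax": 0, "ay": 0, "az": 0, "grip": 1}
    - {"dx": -0.038, "dy": -0.032, "dz": 0, "ax": 0, "ay": 0, "az": 0, "grip": 1}
    - {"dx": -0.038, "dy": -0.032, "dz": 0, "ax": 0, "ay": 0, "az": 0, "grip": 1}

```text
clock: 5.23
ee_pos: [536.7, -137.1, 164.7]
tool_rot: [-0.0, -0.063, 0.998, 0.0]
contact_force: [-0.9, 0.0, 0.1]
grip_width: 33.2
gripper_force: 59.8
```

Run:
```python
from h import *
go(541.3,-155.5,145,97.2)
```

```text
t 5.23 p [ 536.71 -137.15  164.69] d [-0.0045 -0.0376  0.0393] a [ 0.001 -0.002  0.002]
```

Call:
arm_command:
  series:
    - {"dx": -0.0045, "dy": -0.0376, "dz": 0.045, "ax": 0, "ay": 0, "az": 0, "grip": 1}
    - {"dx": -0.0045, "dy": -0.0376, "dz": 0.045, "ax": 0, "ay": 0, "az": 0, "grip": 1}
    - {"dx": -0.0045, "dy": -0.0376, "dz": 0.045, "ax": 0, "ay": 0, "az": 0, "grip": 1}
    - {"dx": -0.0045, "dy": -0.0376, "dz": 0.045, "ax": 0, "ay": 0, "az": 0, "grip": 1}
    - {"dx": -0.0045, "dy": -0.0376, "dz": 0.045, "ax": 0, "ay": 0, "az": 0, "grip": 1}

```text
clock: 5.65
ee_pos: [541.9, -155.7, 143.3]
tool_rot: [0.0, -0.063, 0.998, -0.0]
contact_force: [0.3, -0.5, -0.4]
grip_width: 33.4
gripper_force: 59.9
```

Run:
```python
from h import *
go(541.3,-155.5,140,97.2)
s=cam('side');t=cam('top')
f=lambda i,x,y,w,h:cv2.resize(i[y:y+h,x:x+w,::-1],(w*8,h*8),interpolation=cv2.INTER_CUBIC)
cv2.imwrite('pics/c5.png',np.hstack([f(t['img'],325,170,50,50),f(s['img'],305,185,50,50)]))
p=ctrl.get_obs()['ee_pos']
print('tip px',proj(s,p-[0,0,39]),'collar',proj(s,p-[0,0,11]))
```

```text
t 5.65 p [ 541.91 -155.67  143.29] d [0.0012 0.0005 0.0066] a [-0.001  0.002  0.002]
tip px (np.float64(327.8440648640703), np.float64(221.81814802588028)) collar (np.float64(327.82765779424636), np.float64(214.43299135562762))
```

View pics/c5.png

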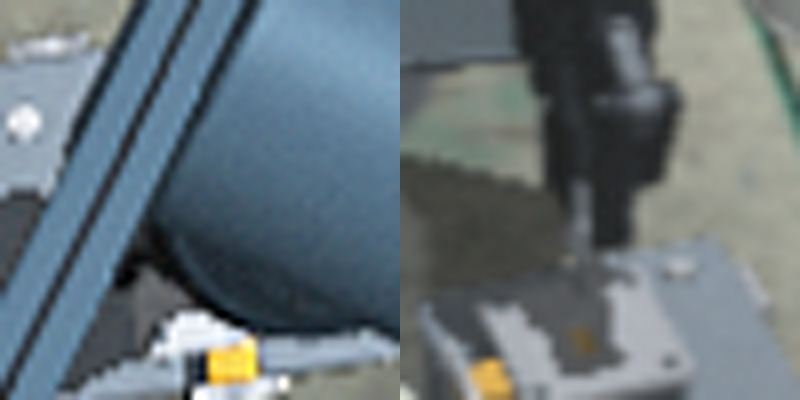

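The side panel shows the collar and shank at about (581,190–280) and the slot at about (585,340). The key looks slightly left of the slot, so I'll check the raw pixels.

Run:
```python
from h import *
s=cam('side');g=s['img'].astype(int).sum(2)//3
for v in range(204,232): print(v,g[v,321:336], (s['img'][v,321:336,0].astype(int)-s['img'][v,321:336,2]) if v>222 else '')
```

```text
204 [136 109  52  34  34  37  46  47  40  37  40  41  42  41  42] 
205 [140 111  49  35  34  36  43  45  38  39  40  42  41  40  41] 
206 [141 111  52  35  35  40  41  44  38  38  40  42  45  43  41] 
207 [133 112  54  36  36  52  63  51  40  40  40  42  42  43  44] 
208 [93 84 54 47 37 61 89 79 44 38 40 42 43 61 86] 
209 [ 69  66  63  56  38  63  94  87  44  40  41  41  53  96 128] 
210 [ 69  70  67  60  46  61  92  86  45  40  40  42  58 108 145] 
211 [ 69  70  68  65  55  63  94  87  45  40  44  41  63 115 148] 
212 [ 67  66  66  65  61  73 105 104  49  40  41  41  64 117 150] 
213 [ 64  64  64  67  74  87 111 109  50  40  41  41  61 109 145] 
214 [ 67  67  68  72  79  87  98  94  45  39  37  40  57 104 139] 
215 [ 67  69  70  72  79  85  91  86  46  41  44  49  74 113 139] 
216 [ 67  69  71  72  79  86  89  91  73  75  88  95 114 138 150] 
217 [ 67  68  71  73  95 109  89  93  88 112 141 139 142 149 152] 
218 [ 67  65  65  69  83  92  80  83  81  92 113 127 144 164 158] 
219 [ 75  73  73  73  76  77  74  88  87  85  93 103 115 145 165] 
220 [ 76  81  81  83  86  79  76  86  91  9
[... 609 characters left out ...]
 -9  -7  -4  -4   3  21  35  25  -3  -7  -9 -12 -12 -12 -12]
227 [180 174 143  99  86  87  85  79  82  91 133 178 180 179 179] [-10 -10  -8  -5  -2  16  38  37   8  -6  -9 -12 -11 -10 -11]
228 [179 181 175 142  92  86  83  78  78  84 104 147 178 179 181] [-11 -11 -10 -10  -5   7  32  43  19  -4  -7  -8 -11 -11 -10]
229 [178 181 181 156  94  86  83  82  84  84  86 106 149 178 178] [-10  -9 -10 -10  -6  -1   9  14   4  -3  -5  -6  -9 -11  -9]
230 [175 179 180 155  91  86  85  85  89  93  96 125 166 179 180] [-11 -11 -11 -10  -7  -5  -2  -2  -5  -7  -5  -7  -9 -10 -10]
231 [174 178 179 157 102  95  94  97 123 157 161 167 180 179 178] [-11 -11 -10 -10  -6  -6  -5  -7  -8 -10  -9 -11 -11 -10 -10]
```

Call:
arm_command:
  series:
    - {"dx": -0.0015, "dy": 0, "dz": 0.005, "ax": 0, "ay": 0, "az": 0, "grip": 1}
    - {"dx": -0.0015, "dy": 0, "dz": 0.015, "ax": 0, "ay": 0, "az": 0, "grip": 1}
    - {"dx": -0.0015, "dy": 0, "dz": 0.025, "ax": 0, "ay": 0, "az": 0, "grip": 1}
    - {"dx": -0.0015, "dy": 0, "dz": 0.025, "ax": 0, "ay": 0, "az": 0, "grip": 1}
    - {"dx": -0.0015, "dy": 0, "dz": 0.025, "ax": 0, "ay": 0, "az": 0, "grip": 1}
    - {"dx": -0.0015, "dy": 0, "dz": 0.025, "ax": 0, "ay": 0, "az": 0, "grip": 1}

```text
clock: 6.3
ee_pos: [542.4, -156.4, 129.7]
tool_rot: [-0.0, -0.063, 0.998, 0.0]
contact_force: [0.2, -0.7, 0.0]
grip_width: 33.0
gripper_force: 59.9
```

Run:
```python
from h import *
go(542.8,-155.5,122,97.2)
print(ctrl.get_obs()['contact_force'])
```

```text
t 6.3 p [ 542.42 -156.43  129.69] d [-0.001   0.0017  0.0154] a [ 0.001 -0.001 -0.   ]
[ 0.16192163 -0.69629915  0.04947449]
```

Call:
arm_command:
  series:
    - {"dx": -0.001, "dy": 0.0015, "dz": 0.004, "ax": 0, "ay": 0, "az": 0, "grip": 1}
    - {"dx": -0.001, "dy": 0.0015, "dz": 0.008, "ax": 0, "ay": 0, "az": 0, "grip": 1}
    - {"dx": -0.001, "dy": 0.0015, "dz": 0.012, "ax": 0, "ay": 0, "az": 0, "grip": 1}
    - {"dx": -0.001, "dy": 0.0015, "dz": 0.016, "ax": 0, "ay": 0, "az": 0, "grip": 1}
    - {"dx": -0.001, "dy": 0.0015, "dz": 0.016, "ax": 0, "ay": 0, "az": 0, "grip": 1}

```text
clock: 6.72
ee_pos: [542.6, -155.5, 121.4]
tool_rot: [-0.0, -0.063, 0.998, 0.0]
contact_force: [1.1, 0.1, -0.8]
grip_width: 33.4
gripper_force: 59.9
```

Run:
```python
from h import *
go(542.8,-155.5,118,97.2)
print(ctrl.get_obs()['contact_force'],ctrl.get_obs()['torque'])
```

```text
t 6.72 p [ 542.62 -155.48  121.39] d [-0.0004 -0.0001  0.0068] a [ 0.001 -0.001  0.   ]
[ 1.07550142  0.13449793 -0.82134345] [-0.02219975 -0.04576856  0.01163423]
```

No contact force with the tip about 5 mm below the plate surface, so the bit is in the slot. Continuing down.

Call:
arm_command:
  series:
    - {"dx": 0, "dy": 0, "dz": 0.004, "ax": 0, "ay": 0, "az": 0, "grip": 1}
    - {"dx": 0, "dy": 0, "dz": 0.008, "ax": 0, "ay": 0, "az": 0, "grip": 1}
    - {"dx": 0, "dy": 0, "dz": 0.011, "ax": 0, "ay": 0, "az": 0, "grip": 1}
    - {"dx": 0, "dy": 0, "dz": 0.011, "ax": 0, "ay": 0, "az": 0, "grip": 1}

```text
clock: 7.05
ee_pos: [542.7, -155.6, 116.0]
tool_rot: [-0.0, -0.063, 0.998, 0.0]
contact_force: [0.1, -0.5, -0.9]
grip_width: 33.0
gripper_force: 59.9
```

Run:
```python
from h import *
go(542.8,-155.5,110,97.2)
print(ctrl.get_obs()['contact_force'],ctrl.get_obs()['torque'])
```

```text
t 7.05 p [ 542.69 -155.57  116.  ] d [-0.0002  0.0001  0.012 ] a [ 0.001 -0.001 -0.   ]
[ 0.08270084 -0.46926444 -0.94756356] [0.03964356 0.01274538 0.03412118]
```

Call:
arm_command:
  series:
    - {"dx": 0, "dy": 0, "dz": 0.004, "ax": 0, "ay": 0, "az": 0, "grip": 1}
    - {"dx": 0, "dy": 0, "dz": 0.007, "ax": 0, "ay": 0, "az": 0, "grip": 1}
    - {"dx": 0, "dy": 0, "dz": 0.01, "ax": 0, "ay": 0, "az": 0, "grip": 1}
    - {"dx": 0, "dy": 0, "dz": 0.01, "ax": 0, "ay": 0, "az": 0, "grip": 1}

```text
clock: 7.38
ee_pos: [541.9, -155.6, 111.2]
tool_rot: [-0.001, -0.063, 0.998, 0.0]
contact_force: [-3.5, -0.8, -0.4]
grip_width: 33.0
gripper_force: 60.0
```

Run:
```python
from h import *
go(542.8,-155.5,110,97.2)
print(ctrl.get_obs()['contact_force'],ctrl.get_obs()['torque'])
```

```text
t 7.38 p [ 541.9  -155.59  111.16] d [-0.0018 -0.      0.0023] a [ 0.001 -0.004  0.   ]
[-3.53368197 -0.81443367 -0.38506271] [-0.12815445  0.76723548 -0.05549854]
```

Lateral force of −3.5 N shows the key is about 1 mm too far in +x. I'll ease that and go down to the pins.

Call:
arm_command:
  series:
    - {"dx": 0.0022, "dy": 0, "dz": 0, "ax": 0, "ay": 0, "az": 0, "grip": 1}
    - {"dx": 0.0022, "dy": 0, "dz": 0.003, "ax": 0, "ay": 0, "az": 0, "grip": 1}
    - {"dx": 0.0022, "dy": 0, "dz": 0.006, "ax": 0, "ay": 0, "az": 0, "grip": 1}
    - {"dx": 0.0022, "dy": 0, "dz": 0.006, "ax": 0, "ay": 0, "az": 0, "grip": 1}

```text
clock: 7.72
ee_pos: [541.8, -155.9, 108.4]
tool_rot: [0.0, -0.063, 0.998, -0.0]
contact_force: [-2.6, -0.7, 3.4]
grip_width: 33.5
gripper_force: 60.2
```

Run:
```python
from h import *
go(541.9,-155.5,98,97.2)
print(ctrl.get_obs()['contact_force'],ctrl.get_obs()['torque'])
```

```text
t 7.72 p [ 541.81 -155.86  108.39] d [-0.0003  0.0007  0.0208] a [-0.  0.  0.]
[-2.58552646 -0.73141018  3.36217889] [-0.04007055  0.55044281 -0.00419571]
```

Call:
arm_command:
  series:
    - {"dx": 0.001, "dy": 0, "dz": 0.004, "ax": 0, "ay": 0, "az": 0.1, "grip": 1}
    - {"dx": 0.001, "dy": 0, "dz": 0.007, "ax": 0, "ay": 0, "az": 0.1, "grip": 1}
    - {"dx": 0.001, "dy": 0, "dz": 0.01, "ax": 0, "ay": 0, "az": -0.1, "grip": 1}
    - {"dx": 0.001, "dy": 0, "dz": 0.012, "ax": 0, "ay": 0, "az": -0.1, "grip": 1}
    - {"dx": 0.001, "dy": 0, "dz": 0.012, "ax": 0, "ay": 0, "az": 0, "grip": 1}
    - {"dx": 0.001, "dy": 0, "dz": 0.012, "ax": 0, "ay": 0, "az": 0, "grip": 1}

```text
clock: 8.22
ee_pos: [542.4, -155.8, 102.4]
tool_rot: [0.001, -0.061, 0.998, -0.0]
contact_force: [2.0, -0.1, 0.1]
grip_width: 33.4
gripper_force: 59.8
```

Run:
```python
from h import *
go(541.9,-155.5,98,97.2)
print(ctrl.get_obs()['contact_force'],ctrl.get_obs()['torque'])
```

```text
t 8.22 p [ 542.43 -155.8   102.38] d [0.001  0.0007 0.0088] a [-0.001  0.004 -0.006]
[ 2.01439035 -0.09839955  0.0506424 ] [ 0.10526318 -0.45778647 -0.04169613]
```

Both pins are passed. Pressing down the remaining 4–5 mm to seat the collar.

Call:
arm_command:
  series:
    - {"dx": -0.0005, "dy": 0, "dz": 0.004, "ax": 0, "ay": 0, "az": 0, "grip": 1}
    - {"dx": -0.0005, "dy": 0, "dz": 0.007, "ax": 0, "ay": 0, "az": 0.05, "grip": 1}
    - {"dx": -0.0005, "dy": 0, "dz": 0.01, "ax": 0, "ay": 0, "az": -0.05, "grip": 1}
    - {"dx": -0.0005, "dy": 0, "dz": 0.01, "ax": 0, "ay": 0, "az": 0, "grip": 1}
    - {"dx": -0.0005, "dy": 0, "dz": 0.01, "ax": 0, "ay": 0, "az": 0, "grip": 1}

```text
clock: 8.63
ee_pos: [542.4, -155.9, 98.0]
tool_rot: [0.001, -0.063, 0.998, -0.0]
contact_force: [0.3, 1.9, 4.6]
grip_width: 33.1
gripper_force: 60.4
```

Run:
```python
from h import *
go(542.2,-155.8,98,97.2)
print(ctrl.get_obs()['contact_force'],ctrl.get_obs()['torque'])
```

```text
t 8.63 p [ 542.36 -155.87   98.  ] d [0.0003 0.0002 0.    ] a [-0.001  0.003 -0.001]
[0.28432427 1.94601361 4.63260244] [ 0.31142431 -0.1110331  -0.03571462]
```

Seated: TCP z is 98.0 as predicted, with 4.6 N upward. Now turning clockwise in 0.5 rad stages.

Call:
arm_command:
  series:
    - {"dx": 0, "dy": 0, "dz": 0.001, "ax": 0, "ay": 0, "az": 0, "grip": 1}
    - {"dx": 0, "dy": 0, "dz": 0.001, "ax": 0, "ay": 0, "az": 0, "grip": 1}
    - {"dx": 0, "dy": 0, "dz": 0.001, "ax": 0, "ay": 0, "az": 0.2, "grip": 1}
    - {"dx": 0, "dy": 0, "dz": 0.001, "ax": 0, "ay": 0, "az": 0.4, "grip": 1}
    - {"dx": 0, "dy": 0, "dz": 0.001, "ax": 0, "ay": 0, "az": 0.6, "grip": 1}
    - {"dx": 0, "dy": 0, "dz": 0.001, "ax": 0, "ay": 0, "az": 0.8, "grip": 1}
    - {"dx": 0, "dy": 0, "dz": 0.001, "ax": 0, "ay": 0, "az": 0.8, "grip": 1}

```text
clock: 9.22
ee_pos: [542.1, -156.2, 98.0]
tool_rot: [0.001, 0.139, 0.99, -0.0]
contact_force: [-1.4, 1.6, 8.9]
grip_width: 33.3
gripper_force: 60.8
```

Run:
```python
from h import *
go(542.2,-155.8,98,97.2)
print(ctrl.get_obs()['contact_force'],ctrl.get_obs()['torque'])
```

```text
t 9.22 p [ 542.08 -156.21   97.97] d [-0.      0.0009 -0.0001] a [-0.002  0.003 -0.808]
[-1.40003344  1.64065658  8.87438407] [ 0.15273835  0.35682322 -0.00446995]
```

Call:
arm_command:
  series:
    - {"dx": 0, "dy": 0, "dz": 0, "ax": 0, "ay": 0, "az": 0.2, "grip": 1}
    - {"dx": 0, "dy": 0, "dz": 0, "ax": 0, "ay": 0, "az": 0.4, "grip": 1}
    - {"dx": 0, "dy": 0, "dz": 0, "ax": 0, "ay": 0, "az": 0.6, "grip": 1}
    - {"dx": 0, "dy": 0, "dz": 0, "ax": 0, "ay": 0, "az": 0.8, "grip": 1}
    - {"dx": 0, "dy": 0, "dz": 0, "ax": 0, "ay": 0, "az": 1, "grip": 1}
    - {"dx": 0, "dy": 0, "dz": 0, "ax": 0, "ay": 0, "az": 1, "grip": 1}

```text
clock: 9.72
ee_pos: [541.6, -156.5, 98.0]
tool_rot: [0.0, 0.379, 0.925, -0.001]
contact_force: [-3.4, -1.0, 9.3]
grip_width: 33.5
gripper_force: 60.9
```

Run:
```python
from h import *
go(542.2,-155.8,98,97.2)
print(ctrl.get_obs()['contact_force'],ctrl.get_obs()['torque'])
```

```text
t 9.72 p [ 541.57 -156.53   97.96] d [ 0.0001  0.0019 -0.0001] a [-0.003  0.002 -1.808]
[-3.41515502 -0.98936164  9.25404786] [-0.09937266  0.68135827 -0.00178129]
```

Call:
arm_command:
  series:
    - {"dx": 0.0005, "dy": -0.001, "dz": 0, "ax": 0, "ay": 0, "az": 0.2, "grip": 1}
    - {"dx": 0.0005, "dy": -0.001, "dz": 0, "ax": 0, "ay": 0, "az": 0.4, "grip": 1}
    - {"dx": 0.0005, "dy": -0.001, "dz": 0, "ax": 0, "ay": 0, "az": 0.6, "grip": 1}
    - {"dx": 0.0005, "dy": -0.001, "dz": 0, "ax": 0, "ay": 0, "az": 0.8, "grip": 1}
    - {"dx": 0.0005, "dy": -0.001, "dz": 0, "ax": 0, "ay": 0, "az": 1, "grip": 1}
    - {"dx": 0.0005, "dy": -0.001, "dz": 0, "ax": 0, "ay": 0, "az": 1, "grip": 1}

```text
clock: 10.22
ee_pos: [540.9, -156.6, 98.0]
tool_rot: [0.0, 0.596, 0.803, -0.001]
contact_force: [-3.9, 0.1, 9.4]
grip_width: 33.2
gripper_force: 61.0
```

Run:
```python
from h import *
go(542.2,-155.8,98,97.2)
print(ctrl.get_obs()['contact_force'],ctrl.get_obs()['torque'])
```

```text
t 10.22 p [ 540.88 -156.57   97.98] d [ 0.0007  0.003  -0.    ] a [-3.000e-03  2.000e-03 -2.808e+00]
[-3.8915599   0.09794387  9.38881285] [-0.02875674  0.75129329 -0.02221331]
```

Call:
arm_command:
  series:
    - {"dx": 0.0004, "dy": -0.0014, "dz": 0, "ax": 0, "ay": 0, "az": 0.2, "grip": 1}
    - {"dx": 0.0004, "dy": -0.0014, "dz": 0, "ax": 0, "ay": 0, "az": 0.4, "grip": 1}
    - {"dx": 0.0004, "dy": -0.0014, "dz": 0, "ax": 0, "ay": 0, "az": 0.55, "grip": 1}
    - {"dx": 0.0004, "dy": -0.0014, "dz": 0, "ax": 0, "ay": 0, "az": 0.62, "grip": 1}
    - {"dx": 0.0004, "dy": -0.0014, "dz": 0, "ax": 0, "ay": 0, "az": 0.62, "grip": 1}
    - {"dx": 0.0004, "dy": -0.0014, "dz": 0, "ax": 0, "ay": 0, "az": 0.62, "grip": 1}
    - {"dx": 0.0004, "dy": -0.0014, "dz": 0, "ax": 0, "ay": 0, "az": 0.62, "grip": 1}

```text
clock: 10.8
ee_pos: [540.4, -156.5, 97.9]
tool_rot: [0.001, 0.711, 0.703, -0.0]
contact_force: [-3.1, 0.7, 9.4]
grip_width: 33.0
gripper_force: 60.6
```

Run:
```python
from h import *
go(542.2,-155.8,98,97.2)
print(ctrl.get_obs()['contact_force'],ctrl.get_obs()['torque'])
s=cam('side')
f=lambda i,x,y,w,h:cv2.resize(i[y:y+h,x:x+w,::-1],(w*8,h*8),interpolation=cv2.INTER_CUBIC)
cv2.imwrite('pics/c6.png',f(s['img'],300,190,60,60))
```

```text
t 10.8 p [ 540.39 -156.47   97.94] d [ 0.0014  0.0036 -0.0001] a [-2.000e-03  3.000e-03 -3.416e+00]
[-3.09615327  0.7132072   9.37807687] [0.05156344 0.55034896 0.27210726]
```

View pics/c6.png

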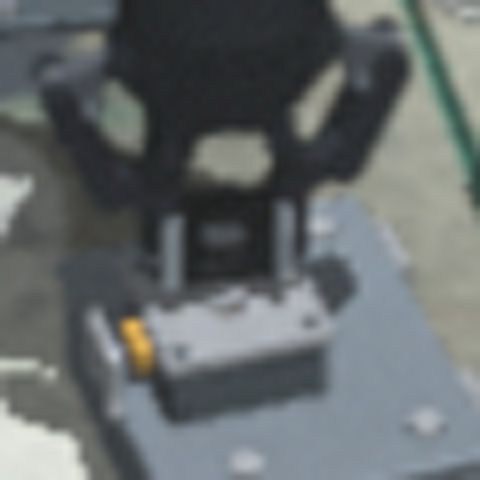

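The side view shows the key seated with its collar on the lock, the bow turned across, and the brass bolt drawn back at about (135,348). The reaction moment has jumped to 0.27 N m, so the plug is at its stop. Holding briefly to confirm it is steady.

Call:
arm_command:
  series:
    - {"dx": 0, "dy": 0, "dz": 0, "ax": 0, "ay": 0, "az": 0.03, "grip": 1}
    - {"dx": 0, "dy": 0, "dz": 0, "ax": 0, "ay": 0, "az": 0.03, "grip": 1}
    - {"dx": 0, "dy": 0, "dz": 0, "ax": 0, "ay": 0, "az": 0.03, "grip": 1}
    - {"dx": 0, "dy": 0, "dz": 0, "ax": 0, "ay": 0, "az": 0.03, "grip": 1}
    - {"dx": 0, "dy": 0, "dz": 0, "ax": 0, "ay": 0, "az": 0.03, "grip": 1}
    - {"dx": 0, "dy": 0, "dz": 0, "ax": 0, "ay": 0, "az": 0.03, "grip": 1}

```text
clock: 11.35
ee_pos: [540.4, -156.5, 97.9]
tool_rot: [0.001, 0.716, 0.698, -0.0]
contact_force: [-2.6, 0.5, 9.9]
grip_width: 33.3
gripper_force: 60.5
```

Run:
```python
from h import *
go(542.2,-155.8,98,97.2)
o=ctrl.get_obs();print(o['contact_force'],o['torque'],o['gripper_force'])
if o['torque'][2]>.15: print(ctrl.hand_in())
```

```text
t 11.35 p [ 540.39 -156.47   97.94] d [ 0.0014  0.0036 -0.0001] a [-2.000e-03  3.000e-03 -3.446e+00]
[-2.56520807  0.47509821  9.88766982] [0.05176129 0.59571976 0.36648183] 60.52215814590454
the job is handed in; nothing more can be done
None
```

I handed the job in at about 11.4 s with the key seated in the lock, turned clockwise about 1.72 rad at the hand to its stop, and still gripped at 60 N; the hand-in returned no verdict.

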